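# Set up the background plate and take the picture at a fly-tying bench

### The arm

A 7-joint arm with a two-finger parallel gripper is mounted at the origin on the work surface. World frame = base frame: x ahead of the robot, y to its left, z up, the work surface at z = 0. Lengths are in m, angles in rad, forces in N, time in s.
With the tool pointing down it reaches from about 0.35 to 0.9 m from the base axis. Payload 8.1 kg.
Tool frame: the origin (TCP) lies at the very end of the fingers, on their centre line; the grasp point (between the pads) lies 19 mm behind it; z points along the fingers, y is the line along which they close (so a half turn about z gives the same grasp; the last joint's range is limited). The gripper opens to 92 mm and grips with 3 to 60 N. Pads are 19 mm wide; open, the fingers measure 130 mm over their backs; the gripper's body (75 mm by 190 mm) begins 47 mm behind the grasp point.
Start: joints at [1.06, 0.434, 0.025, 1.573, -0.012, 1.134, -0.075], TCP at [0.248, -0.574, 0.227] pointing down, gripper open.
Joint ranges: [-2.62, 2.62], [-0.44, 2.09], [-1.27, 1.32], [0.08, 2.57], [-1.32, 4.46], [0.12, 2], [-2.74, 2.74]. Speed limits (rad/s): [2.22, 2.22, 3.01, 3.01, 3.14, 3.14, 3.14].

### API

Orientations are given as a rotation vector (axis times angle).
In Python, from cell import observe, get_image, sign_off, find_in, trace, place_of gives the robot as it stands. The module is installed in compiled form; this text tells all that it offers.
- The arm moves only by the shell command python3 -m handwheel 'ROWS' [OPENING] [FORCE]. ROWS is JSON, a list of rows, each a list of 6 numbers: the shift along the tool's x, y, z each as a share of 0.02 m, from -1 to 1, then the turn, a rotation vector about the tool's x, y, z each as a share of 4 degrees, from -1 to 1. A call has 1 to 8 rows; each row shifts and turns the commanded pose from where the row before left it, along the tool's axes as they then stand; what a row does not reach is not made up. A row lasts 1/12 s, in which the tool goes at most 41.7 mm and 7.16 degrees, less where a joint would pass 70% of its speed; a pose out of reach is approached as far as the arm can. A call with a number of a shift or a turn outside -1 to 1 is refused whole. A call with a gripper value outside its range is refused whole. OPENING is the opening, from 0 (shut) to 1 (fully open), set as the call begins (- or left out, the last holds). The fingers move at their own pace and stop on an object; FORCE is the grip in N (left out, the last holds). Time passes only in rows, so rows that do not move let the fingers close. It gives the time, the measured TCP pose, the force, the opening and the grip force at its end, in the units of the state.
- observe(): the state, without advancing time (a new reading comes with each control period).
- get_image(name): name is "scene" or "top" or "wrist"; returns a dict with "image" (384x512x3 uint8, red, green, blue), "fx", "fy", "cx", "cy" (pixels), "position" and "orientation" of the camera in the world. Camera axes: x right, y down, z forward; pixel columns grow to the right and rows downward; lengths in m; the calibration is good to about 2 mm. A picture is of the moment at which its call begins. There is no depth.
- sign_off(): hands the job in; it is judged then, once.
Trained networks look in the newest picture that a camera, given by its name, has taken for a name from the list of things; names that differ only in an ending like _2 or _b are one class to them, and where a whole thing is asked for, a point or a joint stands for the part that bears it (a point fixed in the world has none). Each returns a list of dicts, best first, with "score" (0 to 1); they miss things now and then, are a little off and sometimes report something else, mostly with a low value. They report only what shows in the picture. A call takes as long as a camera call. They do not tell look-alikes from the thing itself.
- find_in(label, camera): "rect" ([centre column, centre row, width, height] as shares, 0 to 1, of the picture: columns of its width, rows of its height, round what is visible of it).
- trace(label, camera): "region" (384x512 bool, what is visible of it) and "rect" ([centre column, centre row, width, height] as shares, 0 to 1, of the picture: columns of its width, rows of its height, round what is visible of it).
- place_of(label, camera): "point" ([column, row] as shares, 0 to 1, of the picture: columns of its width, rows of its height: a listed point, or the origin of a listed thing).
The state is a dict: "clock": time; "joints": joint angles; "dq": joint speeds; "joint_efforts": joint torques, N m; "position": TCP position; "ee_rot": TCP orientation; "force": force on the tool from outside, world axes, zero at the start; "ft_torque": the same for the moment, N m; "width": opening from 0.0 (shut) to 1.0 (fully open); "gripper_force": force on a finger pad.
Only numpy, scipy, OpenCV 4.12 (cv2) and the standard library are available. Lean on these libraries where they do the work, as an engineer would, in place of code of your own. Each camera call takes 0.05 s, during which the arm holds its last target. There are 200 camera calls.

### The job

Take the dark background plate from its sloping wooden rest and stand it upright in the slot of the metal photo stand, fully down on the slot's floor, and let go of it. Then press the big key on the control box fully down (lamp), let it come up, and after it the small key (shutter), one key at a time. Leave the vise, the jar and the spool where they are; the plate must still be standing in the slot when you finish.

Things in the scene. Friction and masses are not known exactly. Their poses are not given: they have to be found in the camera images.
- plate: Loose stiff black plate: 8 mm thick (x), 100 wide (y), 160 tall (z), 0.16 kg; the lowest 3 mm is 5 mm thick. Origin: middle of its foot edge; z runs up to the top edge, x is normal to its faces. At the start it leans on the rest 24 degrees from upright, top towards the robot; a board backs its lower 95 mm, the upper 65 mm is free on both faces.
- rest: Fixed wooden sloping rest on a base 150 x 120 mm; origin under the base's centre. The foot of the leaning plate lies at x +45 mm, z 30 mm in its frame, behind a 10 mm lip; the plate leans to -x. The backing board is 8 mm thick, 110 mm wide.
- stand: Fixed metal photo stand: foot board 180 (x) x 160 (y) x 8 mm with two low rails along x (tops at 13 mm); origin under the centre of the foot board. An aluminium bar with the slot is clamped across the rails, square to the stand and centred in y, but anywhere from -12 to +12 mm along the stand's x: this offset is not reported; feel for the bar or look.
- stand_mid (a point): Point on the stand's z axis, 45 mm up, level with the bar's top (the bar's middle is up to 12 mm from it along the stand's x). The bar is 44 mm (x) by 140 mm (y), with upright faces. The slot, open to the top, runs along its middle: 10 mm wide (x), 108 mm long (y), 25 mm deep, floor 20 mm above the table. Either face of the plate may look forward.
- panel: Fixed grey control box, 90 (x) x 170 (y) x 30 mm high; origin under its centre. It carries two round white keys on its top, 80 mm apart along y; which is at which end varies.
- key_big (a joint): Travel of the big key (40 mm across): 0 up, 0.006 m fully down; a spring returns it, about 5 N.
- key_big_top (a point): Centre of the top face of the big key.
- key_small (a joint): Travel of the small key (22 mm across): 0 up, 0.006 m fully down; a spring returns it, about 5 N.
- key_small_top (a point): Centre of the top face of the small key.
- vise: Bystander: fly-tying vise on a loose pedestal 80 x 110 x 16 mm, with a post and head 170 mm high; origin under the pedestal's centre.
- jar: Bystander: closed jar, 54 mm across, 75 mm high; origin at the centre of its underside.
- spool: Bystander: wooden spool standing on end, 54 mm across, 64 mm high; origin at the centre of its underside.
Not all that is in view belongs to the job. Of the things that look like the plate, the middle-sized one is meant.

How it is judged:
On the way, in this order (a step that is already met when the one before it is completed fails the run):
1. the plate stands upright in the slot, foot on the slot's floor, and is released (z of plate in the frame of stand between 0.015 and 0.025 m and angle between plate's own z axis and vertical below 0.14 rad and horizontal distance between plate and stand below 0.025 m and angle between the x axis of plate and the x axis of stand, either way round below 0.17 rad and contact force between the fingers and plate below 0.1 N), for 0.2 s.
2. the big key is pressed down, the small one is up (value of joint key_big above 0.0045 m and value of joint key_small below 0.0015 m), for 0.05 s.
3. the big key has come up again and the small one is pressed down (value of joint key_small above 0.0045 m and value of joint key_big below 0.0015 m), for 0.05 s.
At the end, for the whole second after the job is handed in: The plate stands still and released in the slot: foot within 5 mm of the slot floor's height and 25 mm of the stand's centre, leaning under 8 degrees, square to the stand within 9 degrees; both keys up again (under 1.5 mm), after the big, then the small one were pressed at least 4.5 mm (z of plate in the frame of stand between 0.015 and 0.025 m and angle between plate's own z axis and vertical below 0.14 rad and horizontal distance between plate and stand below 0.025 m and angle between the x axis of plate and the x axis of stand, either way round below 0.17 rad and linear speed of plate below 0.02 m/s and value of joint each of key_big, key_small below 0.0015 m); the robot touches nothing.
It fails at once if both keys pressed at once (value of joint each of key_big, key_small above 0.003 m).
It fails at once if the vise is moved more than 20 mm or tipped (distance of vise from where it was at the start of the episode above 0.02 m or angle between vise's own z axis and vertical above 0.4 rad).
It fails at once if the jar is moved more than 20 mm or tipped (distance of jar from where it was at the start of the episode above 0.02 m or angle between jar's own z axis and vertical above 0.4 rad).
It fails at once if the spool is moved more than 20 mm or tipped (distance of spool from where it was at the start of the episode above 0.02 m or angle between spool's own z axis and vertical above 0.4 rad).
It also fails if it takes over 64 s, if anything falls off the work surface, if the arm or the gripper's body presses on something with over 40 N, if the wrist force passes 120 N, or if a joint passes its speed limit or range.

## Working session

There is one attempt and no reset: what is moved stays moved. The work goes in short steps, Python scripts to look and compute and a shell command to move; the robot and the scene stay as the last step left them, time stands still between calls to the robot, and variables do not carry over. Pictures are saved under pics/ and viewed, at most 10 in all, crops included, and the job is handed in when it is done.

```bash
mkdir -p pics; ls; cat > h.py <<'E'
import numpy as np, cv2
from scipy.spatial.transform import Rotation as R
from cell import *
def rot(o):
    o=np.array(o,float)
    if o.shape==(3,3): return o
    return R.from_rotvec(o).as_matrix() if o.size==3 else R.from_quat(o).as_matrix()
def ray(c,u,v):
    d=rot(c["orientation"])@np.array([(u-c["cx"])/c["fx"],(v-c["cy"])/c["fy"],1.])
    return np.array(c["position"]),d
def at_z(c,u,v,z):
    p,d=ray(c,u,v); return p+d*(z-p[2])/d[2]
def tri(rs):
    A=0;b=0
    for p,d in rs:
        d=d/np.linalg.norm(d);M=np.eye(3)-np.outer(d,d);A=A+M;b=b+M@p
    return np.linalg.solve(A,b)
def proj(c,X):
    q=rot(c["orientation"]).T@(np.array(X)-np.array(c["position"]))
    return np.array([c["fx"]*q[0]/q[2]+c["cx"],c["fy"]*q[1]/q[2]+c["cy"]])
def save(c,n,crop=None,k=1):
    im=c["image"][:,:,::-1]
    if crop: im=im[crop[1]:crop[3],crop[0]:crop[2]]
    cv2.imwrite("pics/"+n,cv2.resize(im,None,fx=k,fy=k,interpolation=cv2.INTER_CUBIC))
E
python3 - <<'E'
from h import *
np.set_printoptions(precision=3,suppress=True)
cs={n:get_image(n) for n in("scene","top","wrist")}
im=np.vstack([cs["scene"]["image"],cs["top"]["image"]])
for n in cs:
    save(cs[n],n+"0.png",k=1.5); print(n,{k:v for k,v in cs[n].items() if k!="image"})
for l in "plate rest stand stand_mid panel key_big_top key_small_top vise jar spool".split():
    for n in("scene","top"):
        for r in place_of(l,n)[:3]:
            u,v=np.array(r["point"])*[512,384]; print(l,n,round(r["score"],2),np.array([u,v]),at_z(cs[n],u,v,0.03))
print(observe())
E
```

```text
pics
scene {'fx': 416.27481009418847, 'fy': 416.27481009418847, 'cx': 256.4311769218394, 'cy': 197.11869052868803, 'position': array([1.161, 0.22 , 0.851]), 'orientation': array([-1.377, -2.215,  0.852])}
top {'fx': 436.0429927626684, 'fy': 436.0429927626684, 'cx': 255.6126873414559, 'cy': 184.2627676537917, 'position': array([ 0.211, -0.074,  1.447]), 'orientation': array([-2.065,  2.124, -0.247])}
wrist {'fx': 289.03892986376593, 'fy': 289.03892986376593, 'cx': 252.94379782668355, 'cy': 194.9322680291611, 'position': array([ 0.309, -0.547,  0.385]), 'orientation': array([ 2.442, -1.606, -0.206])}
plate scene 0.65 [158.106 215.002] [ 0.648 -0.299  0.03 ]
plate scene 0.61 [243.917 146.304] [ 0.308 -0.226  0.03 ]
plate scene 0.55 [121.293 172.109] [ 0.563 -0.483  0.03 ]
plate top 0.84 [309.811 267.418] [ 0.275 -0.241  0.03 ]
plate top 0.74 [381.901 187.699] [ 0.529 -0.496  0.03 ]
plate top 0.53 [318.208 157.901] [ 0.639 -0.29   0.03 ]
rest scene 0.67 [173.978 214.118] [ 0.627 -0.265  0.03 ]
rest top 0.96 [317.184 171.302] [ 0.592 -0.284  0.03 ]
stand scene 0.89 [253.184 236.198] [ 0.6
[... 866 characters left out ...]
.179  0.03 ]
jar top 0.51 [287.59 125.99] [ 0.757 -0.192  0.03 ]
spool scene 0.64 [338.995 337.805] [0.754 0.222 0.03 ]
spool top 0.73 [171.622 135.206] [0.735 0.208 0.03 ]
spool top 0.23 [226.304 120.499] [0.784 0.02  0.03 ]
{'clock': 1.15, 'joints': array([ 1.06 ,  0.434,  0.025,  1.573, -0.012,  1.134, -0.075]), 'dq': array([-0.001,  0.002,  0.001,  0.   ,  0.001,  0.002,  0.001]), 'joint_efforts': array([  0.001, -66.768,   0.984, -31.481,  -0.061,   0.033,   0.   ]), 'position': array([ 0.248, -0.574,  0.227]), 'ee_rot': array([-3.077, -0.636, -0.   ]), 'force': array([ 0.405, -0.615,  0.167]), 'ft_torque': array([0.039, 0.01 , 0.04 ]), 'gripper_force': 0.0, 'width': 1.0008604087355404}
```

View images.

View pics/scene0.png

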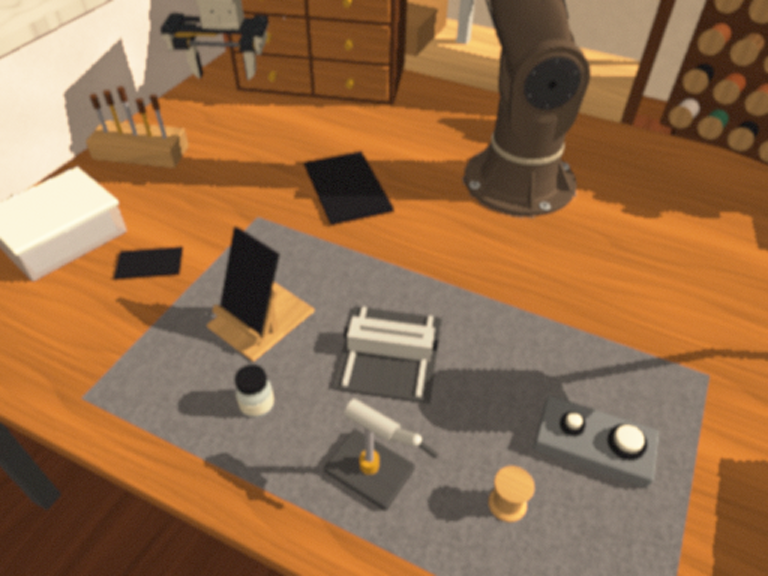

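View pics/top0.png

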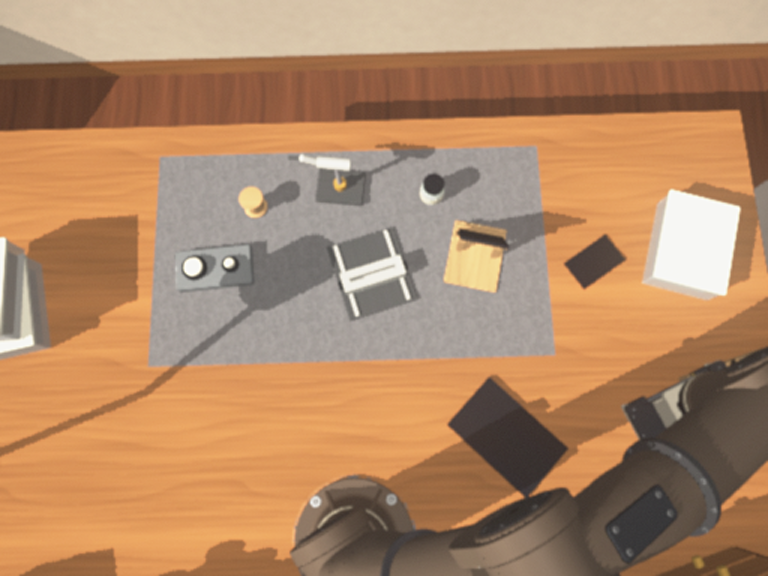

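In the scene view, three things could be taken for the plate: the large one lying at (232,124), the small one lying at (99,175), and the one leaning on the rest at (167,187). The leaning one is middle-sized, so I choose it, and I'll check it in one close crop along with the slot.

```bash
python3 - <<'E'
from h import *
np.set_printoptions(precision=3,suppress=True)
s=get_image("scene");t=get_image("top")
def cr(c,x,y,w,h,k): return cv2.resize(c["image"][y:y+h,x:x+w,::-1],(w*k,h*k),interpolation=cv2.INTER_CUBIC)
a=cr(s,130,145,100,100,4);b=cr(t,280,130,100,75,4);c=cr(s,220,195,80,75,5)
d=cr(t,210,145,80,75,5)
im=np.zeros((600,800,3),np.uint8)
im[0:300,0:400]=cv2.resize(a,(400,400))[:300]; im[0:300,400:]=b[:300]; im[300:,0:400]=cv2.resize(c,(400,375))[:300]; im[300:,400:]=cv2.resize(d,(400,375))[:300]
cv2.imwrite("pics/crop1.png",im)
for l,n,c in(("plate","scene",s),("plate","top",t),("rest","top",t),("stand","top",t),("stand","scene",s),("panel","top",t)):
    for r in trace(l,n):
        m=r["region"].astype(np.uint8); cnt=max(cv2.findContours(m,0,2)[0],key=cv2.contourArea)
        print(l,n,round(r["score"],2),m.sum(),cv2.minAreaRect(cnt), cv2.approxPolyDP(cnt,2.5,True).reshape(-1,2).tolist())
P={}
for l in("stand","stand_mid","rest","panel","key_big_top","key_small_top","plate"):
    rs=[]
    for n,c in(("scene",s),("top",t)):
        for r in place_of(l,n):
            q=np.array(r["point"])*[512,384]
            if l=="plate" and at_z(c,*q,.03)[0]<.57: continue
            rs.append(ray(c,*q)); break
    if len(rs)==2:
        X=tri(rs); print(l,X,[np.linalg.norm(np.cross(d/np.linalg.norm(d),X-p)) for p,d in rs])
E
```

```text
plate scene 0.82 1866 ((165.68917846679688, 186.86488342285156), (33.86619186401367, 66.91039276123047), 9.462321281433105) [[157, 152], [147, 204], [173, 222], [185, 169], [172, 158]]
plate scene 0.76 1951 ((231.42080688476562, 124.27351379394531), (55.51081848144531, 42.72574996948242), 64.72228240966797) [[239, 100], [202, 108], [221, 150], [262, 140]]
plate scene 0.63 855 ((98.45494079589844, 174.9185333251953), (20.940162658691406, 45.79359817504883), 87.61405944824219) [[121, 166], [81, 167], [76, 186], [117, 183]]
plate top 0.84 820 ((396.2584228515625, 174.36915588378906), (24.003496170043945, 35.71851348876953), 55.00798034667969) [[403, 157], [377, 174], [388, 192], [416, 173]]
plate top 0.63 244 ((322.09613037109375, 159.01922607421875), (33.535858154296875, 7.8446455001831055), 11.309932708740234) [[306, 154], [308, 160], [338, 165], [332, 157]]
plate top 0.57 3093 ((337.7679443359375, 291.5911560058594), (72.3968505859375, 44.003013610839844), 41.987213134765625) [[325, 253], [299, 284], [351, 330], [377, 298]]
rest top 0.63 1207 ((316.4679870605469, 170.17601013183594),
[... 1065 characters left out ...]
5), 71.56505584716797) [[261, 152], [220, 164], [218, 167], [224, 186], [228, 181], [266, 170], [268, 173]]
stand [ 0.563 -0.054 -0.007] [np.float64(0.0027687668346149867), np.float64(0.0027687668346148843)]
stand_mid [ 0.572 -0.048  0.046] [np.float64(0.003514207896042074), np.float64(0.00351420789604204)]
rest [ 0.598 -0.302 -0.031] [np.float64(0.004318002968033201), np.float64(0.004318002968033184)]
panel [0.581 0.309 0.003] [np.float64(0.003142864060810637), np.float64(0.0031428640608106317)]
key_big_top [0.583 0.348 0.06 ] [np.float64(0.001339408593761288), np.float64(0.0013394085937612102)]
plate [ 0.641 -0.332  0.148] [np.float64(0.04547782824034116), np.float64(0.045477828240341106)]
```

View pics/crop1.png

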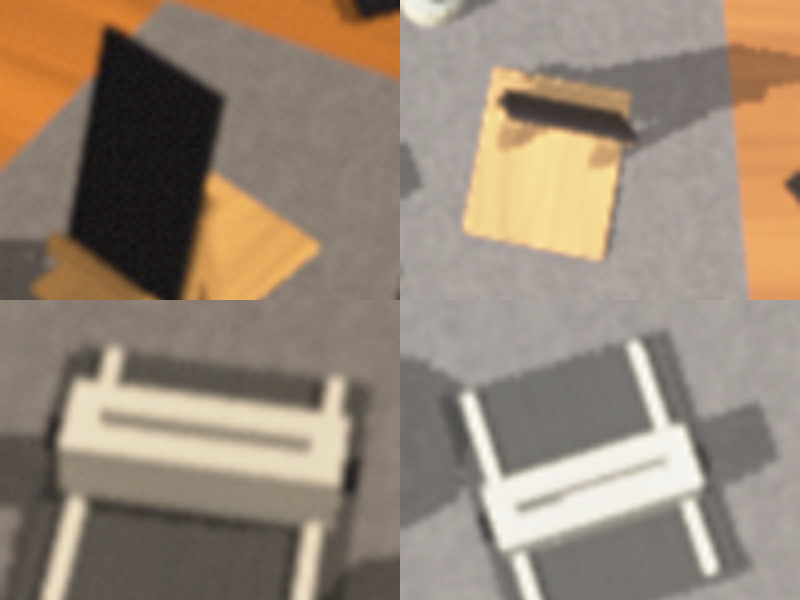

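The crop confirms the leaning plate and the slot. In the top view the slot runs from (233.6,186.6) to (263.4,177.2), and in the scene view from (240,218.2) to (282,224.2). The plate's top corners in the scene view are at (156.3,152) and (186,169.5). Next I triangulate these points.

```bash
python3 - <<'E'
from h import *
np.set_printoptions(precision=4,suppress=True)
s=get_image("scene");t=get_image("top")
def T(n,a,b):
    X=tri([ray(s,*a),ray(t,*b)]); print(n,X,"reproj err",proj(s,X)-a,proj(t,X)-b); return X
A=T("plate top -y",(156.3,152),(339.2,165.5));B=T("plate top +y",(186,169.5),(305,156.3))
d=B-A;print("len",np.linalg.norm(d),"yaw of plate y axis",np.degrees(np.arctan2(-d[0],d[1])),"mid",(A+B)/2)
A=T("slot -y",(240,218.2),(263.4,177.2));B=T("slot +y",(282,224.2),(233.6,186.6))
d=B-A;print("len",np.linalg.norm(d),"yaw",np.degrees(np.arctan2(-d[0],d[1])),"mid",(A+B)/2)
# top only at z=.045
a=at_z(t,263.4,177.2,.045);b=at_z(t,233.6,186.6,.045);d=b-a;print("top slot",a,b,np.degrees(np.arctan2(-d[0],d[1])),(a+b)/2)
a=at_z(s,240,218.2,.045);b=at_z(s,282,224.2,.045);d=b-a;print("sc slot",a,b,np.degrees(np.arctan2(-d[0],d[1])),(a+b)/2)
# bar corners top view
for u,v in((480,485),(683,425),(705,488),(505,552)): print("bar",at_z(t,210+(u-400)/5,145+(v-300)/5,.045))
# rest base corners (visible from top) z~.012?
for u,v in((493,66),(630,92),(605,262),(463,232)): print("rest",at_z(t,280+(u-400)/4,130+v/4,.02))
for n,c in(("scene",s),("top",t)):
  for l in("key_big_top","key_small_top"):
    for r in place_of(l,n)[:2]+find_in(l,n)[:2]:
        q=np.array(r.get("point",r.get("rect"))[:2])*[512,384];print(l,n,round(r["score"],2),at_z(c,*q,.038))
# white blobs
g=t["image"].min(axis=2)[165:195,115:170]; m=(g>170).astype(np.uint8)
_,_,st,ce=cv2.connectedComponentsWithStats(m)
for q,S in zip(ce[1:],st[1:]):
    if S[4]>6: print("blob",S[4],at_z(t,q[0]+115,q[1]+165,.038))
E
```

```text
plate top -y [ 0.5706 -0.3314  0.1706] reproj err [0.0401 0.0084] [ 0.0277 -0.0171]
plate top +y [ 0.5993 -0.2271  0.1809] reproj err [-0.3248 -0.0606] [-0.2189  0.1228]
len 0.10866743010788905 yaw of plate y axis -15.365609140882068 mid [ 0.585  -0.2792  0.1758]
slot -y [ 0.5732 -0.1018  0.0434] reproj err [-0.2391 -0.0354] [-0.1678  0.0726]
slot +y [ 0.5436 -0.0008  0.043 ] reproj err [-0.7925 -0.1074] [-0.5677  0.1976]
len 0.1051641600506539 yaw 16.31515485715504 mid [ 0.5584 -0.0513  0.0432]
top slot [ 0.573  -0.1023  0.045 ] [ 0.5438 -0.0028  0.045 ] 16.3741634000618 [ 0.5584 -0.0526  0.045 ]
sc slot [ 0.5741 -0.1005  0.045 ] [0.5446 0.0016 0.045 ] 16.137030563251756 [ 0.5593 -0.0495  0.045 ]
bar [0.5601 0.0221 0.045 ]
bar [ 0.5975 -0.1137  0.045 ]
bar [ 0.5538 -0.1269  0.045 ]
bar [0.5143 0.0062 0.045 ]
rest [ 0.6844 -0.2432  0.02  ]
rest [ 0.6576 -0.3591  0.02  ]
rest [ 0.5097 -0.3275  0.02  ]
rest [ 0.5389 -0.2102  0.02  ]
key_big_top scene 0.82 [0.573  0.3476 0.038 ]
key_big_top scene 0.7 [0.5872 0.3479 0.038 ]
key_small_top scene 0.53 [0.5904 0.265  0.038 ]
key_big_top top 0.4 [0.5908 0.3569 0.038 ]
key_small_top top 0.44 [0.603  0.2709 0.038 ]
key_small_top top 0.21 [ 0.5736 -0.0517  0.038 ]
key_small_top top 0.43 [ 0.563  -0.0499  0.038 ]
key_small_top top 0.32 [ 0.6322 -0.3054  0.038 ]
blob 237 [0.5632 0.3402 0.038 ]
blob 119 [0.5874 0.3505 0.038 ]
blob 33 [0.5948 0.2704 0.038 ]
```

```bash
cat >> h.py <<'E'
def tool(yaw,tilt):
    "tool y along yaw (deg) raised by tilt, z down and forward"
    return R.from_euler('z',yaw,degrees=True).as_matrix()@np.column_stack([(0,-1,0),(np.cos(np.radians(tilt)),0,np.sin(np.radians(tilt))),(np.sin(np.radians(tilt)),0,-np.cos(np.radians(tilt)))])
def plan(p,Rt):
    o=observe();R0=rot(o["ee_rot"]);w=R.from_matrix(R0.T@Rt).as_rotvec(degrees=True)
    print("now",np.round(o["position"],4),"clock",o["clock"],"F",np.round(o["force"],1),"w",round(o["width"],3),"gf",o["gripper_force"])
    print("turn rows(4deg units):",np.round(w/4,2)," then shift in target tool axes (20mm units):",np.round(Rt.T@(np.array(p)-o["position"])/.02,2), " in present axes:",np.round(R0.T@(np.array(p)-o["position"])/.02,2))
E
python3 - <<'E'
from h import *
Rt=tool(-13.5,24); print(Rt.round(3)); zp=-Rt[:,2]
plan(np.array([.580,-.2795,.176])+.07*zp,Rt)
E
```

```text
[[-0.233  0.888  0.395]
 [-0.972 -0.213 -0.095]
 [ 0.     0.407 -0.914]]Traceback (most recent call last):
  File "<stdin>", line 3, in <module>
  File "h.py", line 29, in plan
    o=observe();R0=rot(o["ee_rot"]);w=R.from_matrix(R0.T@Rt).as_rotvec(degrees=True)
                                      ~~~~~~~~~~~~~^^^^^^^^^
  File "scipy/spatial/transform/_rotation.pyx", line 1143, in scipy.spatial.transform._rotation.Rotation.from_matrix
ValueError: Non-positive determinant (left-handed or null coordinate frame) in rotation matrix 0: [[-5.99812285e-01  7.30971903e-01  3.25430944e-01]
 [ 8.00140752e-01  5.47966758e-01  2.43940997e-01]
 [ 1.13250279e-05 -4.06709367e-01  9.13557601e-01]].
```

```bash
sed -i 's/(0,-1,0)/(0,1,0)/' h.py
python3 - <<'E'
from h import *
Rt=tool(-13.5,24);zp=-Rt[:,2]
plan(np.array([.580,-.2795,.176])+.07*zp,Rt)
E
```

```text
now [ 0.2478 -0.5738  0.2268] clock 2.75 F [-0.4 -0.3 -0.6] w 0.998 gf 0.0
turn rows(4deg units): [ -5.56   2.78 -13.09]  then shift in target tool axes (20mm units): [18.18 10.58  3.99]  in present axes: [19.94 -7.78 -0.66]
```

```bash
python3 -m handwheel '[[1,-0.39,-0.1,0,0,0],[1,-0.39,-0.1,0,0,0],[1,-0.39,-0.1,0,0,0],[1,-0.39,-0.1,0,0,0],[1,-0.39,-0.1,0,0,0],[1,-0.39,-0.1,0,0,0],[1,-0.39,-0.1,0,0,0],[1,-0.39,-0.1,0,0,0]]' 1 20
python3 -m handwheel '[[1,-0.39,-0.1,0,0,0],[1,-0.39,-0.1,0,0,0],[1,-0.39,-0.1,0,0,0],[1,-0.39,-0.1,0,0,0],[1,-0.39,0,0,0,0],[1,-0.39,0,0,0,0],[1,-0.39,0,0,0,0],[1,-0.39,0,0,0,0]]'
python3 -m handwheel '[[1,-0.39,0,0,0,0],[1,-0.39,0,0,0,0],[1,-0.39,0,0,0,0],[1,-0.39,0,0,0,0],[0,0,0,-0.4,0.2,-0.935],[0,0,0,-0.4,0.2,-0.935],[0,0,0,-0.4,0.2,-0.935],[0,0,0,-0.4,0.2,-0.935]]'
python3 -m handwheel '[[0,0,0,-0.4,0.2,-0.935],[0,0,0,-0.4,0.2,-0.935],[0,0,0,-0.4,0.2,-0.935],[0,0,0,-0.4,0.2,-0.935],[0,0,0,-0.4,0.2,-0.935],[0,0,0,-0.4,0.2,-0.935],[0,0,0,-0.4,0.2,-0.935],[0,0,0,-0.4,0.2,-0.935]]'
python3 -m handwheel '[[0,0,0,-0.4,0.2,-0.935],[0,0,0,-0.4,0.2,-0.935],[0,0,0,0,0,0],[0,0,0,0,0,0]]'
python3 - <<'E'
from h import *
Rt=tool(-13.5,24);zp=-Rt[:,2];top=np.array([.580,-.2795,.176])
plan(top+.07*zp,Rt)
c=get_image("wrist"); im=c["image"].copy()
for sy in(-50,50):
    for sx in(-4,4):
        X=top+Rt[:,0]*sy/1000+Rt[:,1]*sx/1000; q=proj(c,X); print(sy,sx,q.round(1)); cv2.circle(im,tuple(int(v) for v in q.round()),2,(255,0,0),-1)
c["image"]=im; save(c,"w1.png",k=1.5)
E
```

```text
clock: 3.42
position: [0.3706, -0.4523, 0.2429]
ee_rot: [3.076, 0.636, 0.0]
force: [1.0, -0.9, 0.1]
width: 0.997
gripper_force: 0.0
clock: 4.08
position: [0.4928, -0.3315, 0.2509]
ee_rot: [3.076, 0.636, 0.0]
force: [0.2, 0.1, -0.4]
width: 1.001
gripper_force: 0.0
clock: 4.75
position: [0.5534, -0.2716, 0.2507]
ee_rot: [2.87, 1.004, 0.119]
force: [-0.8, 0.2, 0.3]
width: 1.0
gripper_force: 0.0
clock: 5.42
position: [0.5532, -0.2718, 0.2509]
ee_rot: [2.337, 1.605, 0.325]
force: [-0.3, 0.4, 0.1]
width: 0.996
gripper_force: 0.0
clock: 5.75
position: [0.5526, -0.2724, 0.2507]
ee_rot: [2.192, 1.723, 0.368]
force: [-0.1, -0.3, 0.0]
width: 0.999
gripper_force: 0.0
now [ 0.5526 -0.2724  0.2507] clock 5.75 F [-0.1 -0.3  0. ] w 0.999 gf 0.0
turn rows(4deg units): [ 0.03  0.01 -0.04]  then shift in target tool axes (20mm units): [-0.02 -0.23  0.49]  in present axes: [-0.02 -0.23  0.49]
-50 -4 [243.8 254.9]
-50 4 [252.6 254.9]
50 -4 [242.4 142.5]
50 4 [252.2 142.5]
```

View pics/w1.png

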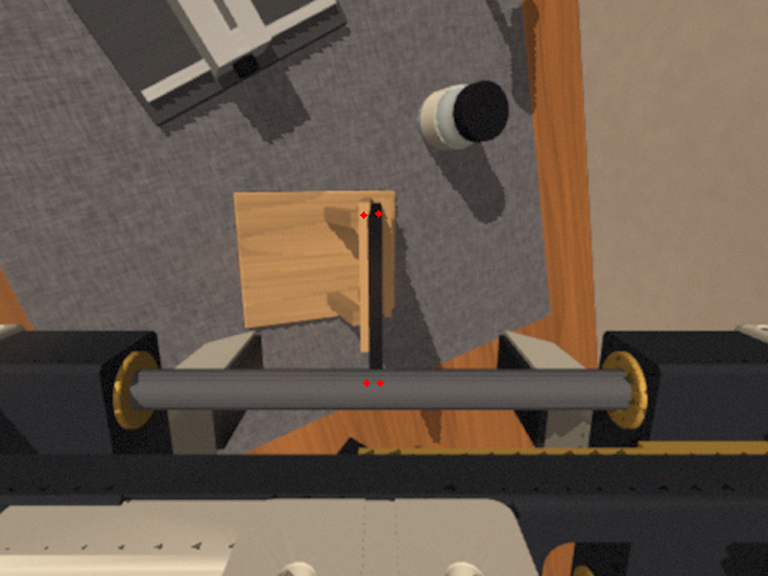

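The wrist view shows the plate edge-on at column 251, parallel to the tool's x axis. That puts it about 2 mm to the tool's −y side, and its far end at row 136 fits the model. I go down along the plate.

```bash
python3 -m handwheel '[[0,-0.1,0,0,0,0],[0,0,0.9,0,0,0],[0,0,0.9,0,0,0],[0,0,0.9,0,0,0],[0,0,0.9,0,0,0],[0,0,0.9,0,0,0],[0,0,0.9,0,0,0],[0,0,0.9,0,0,0]]'
python3 -m handwheel '[[0,0,0.2,0,0,0],[0,0,0,0,0,0]]'
python3 -m handwheel '[[0,0,0,0,0,0],[0,0,0,0,0,0],[0,0,0,0,0,0],[0,0,0,0,0,0],[0,0,0,0,0,0],[0,0,0,0,0,0],[0,0,0,0,0,0],[0,0,0,0,0,0]]' 0 20
python3 -m handwheel '[[0,0,0,0,0,0],[0,0,0,0,0,0],[0,0,0,0,0,0],[0,0,0,0,0,0]]'
python3 - <<'E'
from h import *
plan([.58,-.28,.14],tool(-13.5,24))
E
```

```text
clock: 6.47
position: [0.6025, -0.2832, 0.1341]
ee_rot: [2.189, 1.726, 0.369]
force: [0.0, 0.7, 0.4]
width: 1.0
gripper_force: 0.0
clock: 6.63
position: [0.6032, -0.2831, 0.1299]
ee_rot: [2.19, 1.728, 0.368]
force: [0.6, -0.4, 0.1]
width: 1.002
gripper_force: 0.0
clock: 7.3
position: [0.6031, -0.284, 0.1314]
ee_rot: [2.188, 1.726, 0.369]
force: [-0.1, 0.1, -0.7]
width: 0.469
gripper_force: 0.0
clock: 7.63
position: [0.6032, -0.2839, 0.1313]
ee_rot: [2.188, 1.726, 0.369]
force: [0.2, 0.2, 0.1]
width: 0.18
gripper_force: 0.0
now [ 0.6032 -0.2839  0.1313] clock 7.6333 F [0.2 0.2 0.1] w 0.18 gf 0.0
turn rows(4deg units): [ 0.04 -0.    0.01]  then shift in target tool axes (20mm units): [-0.08 -0.89 -0.88]  in present axes: [-0.08 -0.89 -0.88]
```

```bash
python3 -m handwheel '[[0,0,0,0,0,0],[0,0,0,0,0,0],[0,0,0,0,0,0],[0,0,0,0,0,0]]'
python3 -m handwheel '[[0,0,-0.3,0,0,0],[0,0,-0.5,0,0,0],[0,0,-0.8,0,0,0],[0,0,-0.9,0,0,0]]'
```

```text
clock: 7.97
position: [0.6031, -0.2839, 0.1312]
ee_rot: [2.188, 1.726, 0.369]
force: [-0.2, -0.6, -0.7]
width: 0.085
gripper_force: 20.0
clock: 8.3
position: [0.5825, -0.2787, 0.1773]
ee_rot: [2.189, 1.727, 0.369]
force: [-0.5, 0.3, -1.6]
width: 0.087
gripper_force: 20.0
```

```bash
python3 -m handwheel '[[0,0,-0.9,0,0,0],[0,0,-0.9,0,0,0],[0,0,-0.9,0,0,0],[0,0,-0.9,0,0,0],[0,0,-0.9,0,0,0],[0,0,0,0,0,0]]'
python3 - <<'E'
from h import *
plan([.5585,-.051,.22],tool(16.3,0))
E
```

```text
clock: 8.8
position: [0.5475, -0.2709, 0.2633]
ee_rot: [2.184, 1.723, 0.371]
force: [0.7, -1.2, -1.1]
width: 0.087
gripper_force: 20.0
now [ 0.5475 -0.2709  0.2633] clock 8.8 F [ 0.7 -1.2 -1.1] w 0.087 gf 19.997615218162537
turn rows(4deg units): [ 5.96  1.62 -7.33]  then shift in target tool axes (20mm units): [10.4   3.61  2.17]  in present axes: [10.82 -2.74  1.11]
```

```bash
python3 -m handwheel '[[0,0,0,0.6,0.16,-0.73],[0,0,0,0.6,0.16,-0.73],[0,0,0,0.6,0.16,-0.73],[0,0,0,0.6,0.16,-0.73],[0,0,0,0.6,0.16,-0.73],[0,0,0,0.6,0.16,-0.73],[0,0,0,0.6,0.16,-0.73],[0,0,0,0.6,0.16,-0.73]]'
python3 -m handwheel '[[0,0,0,0.6,0.16,-0.73],[0,0,0,0.6,0.16,-0.73],[0.94,0.33,0,0,0,0],[0.94,0.33,0,0,0,0],[0.94,0.33,0,0,0,0],[0.94,0.33,0,0,0,0],[0.94,0.33,0,0,0,0],[0.94,0.33,0,0,0,0]]'
python3 -m handwheel '[[0.94,0.33,0,0,0,0],[0.94,0.33,0,0,0,0],[0.94,0.33,0,0,0,0],[0.94,0.33,0,0,0,0],[0.94,0.33,0,0,0,0],[0,0,0,0,0,0],[0,0,0,0,0,0]]'
python3 - <<'E'
from h import *
np.set_printoptions(precision=4,suppress=True)
Rt=tool(16.3,0);plan([.5585,-.051,.22],Rt)
o=observe();p=np.array(o["position"]);R0=rot(o["ee_rot"])
ims=[]
for n in("scene","top","wrist"):
    c=get_image(n)
    for r in trace("plate",n):
        m=r["region"].astype(np.uint8); cnt=max(cv2.findContours(m,0,2)[0],key=cv2.contourArea)
        print(n,round(r["score"],2),m.sum(),cv2.approxPolyDP(cnt,2.5,True).reshape(-1,2).tolist())
    print(n,"pred corners, foot:",[proj(c,p+R0@[sx,0,z]).round(1).tolist() for z in(-.05,.11) for sx in(-.05,.05)])
    if n=="scene": a=cv2.resize(c["image"][130:280,200:300,::-1],(400,600),interpolation=cv2.INTER_CUBIC)
    if n=="wrist": b=cv2.resize(c["image"][:,:,::-1],(400,300))
    if n=="top": d=cv2.resize(c["image"][130:205,200:300,::-1],(400,300),interpolation=cv2.INTER_CUBIC)
cv2.imwrite("pics/held.png",np.hstack([a,np.vstack([b,d])]))
E
```

```text
clock: 9.47
position: [0.5472, -0.2708, 0.2586]
ee_rot: [1.971, 2.368, 0.076]
force: [0.6, 0.9, -0.8]
width: 0.087
gripper_force: 20.0
clock: 10.13
position: [0.5539, -0.1503, 0.2588]
ee_rot: [-1.882, -2.507, 0.004]
force: [0.8, -0.3, -1.4]
width: 0.085
gripper_force: 20.0
clock: 10.72
position: [0.5594, -0.0503, 0.2592]
ee_rot: [-1.879, -2.509, 0.003]
force: [-0.8, -1.0, -1.5]
width: 0.086
gripper_force: 20.0
now [ 0.5594 -0.0503  0.2592] clock 10.7167 F [-0.8 -1.  -1.5] w 0.086 gf 19.999111890792847
turn rows(4deg units): [-0.08 -0.06  0.01]  then shift in target tool axes (20mm units): [-0.02 -0.05  1.96]  in present axes: [-0.03 -0.04  1.96]
scene 0.93 859 [[121, 165], [81, 167], [76, 185], [118, 183]]
scene 0.88 1496 [[240, 101], [203, 108], [221, 150], [235, 145], [246, 124], [247, 112]]
scene 0.62 1598 [[285, 141], [278, 145], [275, 165], [239, 161], [241, 191], [282, 196]]
scene pred corners, foot: [[239.0, 135.9], [287.6, 141.5], [240.5, 189.6], [283.2, 195.2]]
top 0.75 772 [[403, 157], [376, 176], [389, 192], [415, 174]]
top 0.74 2873 [[324, 253], [308, 274], [316, 284], [322, 306], [351, 331], [377, 297], [340, 263]]
top pred corners, foot: [[263.1, 152.7], [228.1, 163.6], [262.4, 168.9], [231.5, 178.5]]
wrist 0.87 2363 [[254, 143], [248, 145], [242, 175], [245, 245], [262, 242], [262, 169]]
wrist 0.76 1362 [[0, 209], [0, 215], [12, 215], [17, 219], [23, 245], [46, 245], [14, 203]]
wrist pred corners, foot: [[256.0, 376.3], [255.4, 161.3], [254.5, 238.8], [254.1, 137.0]]
```

View pics/held.png

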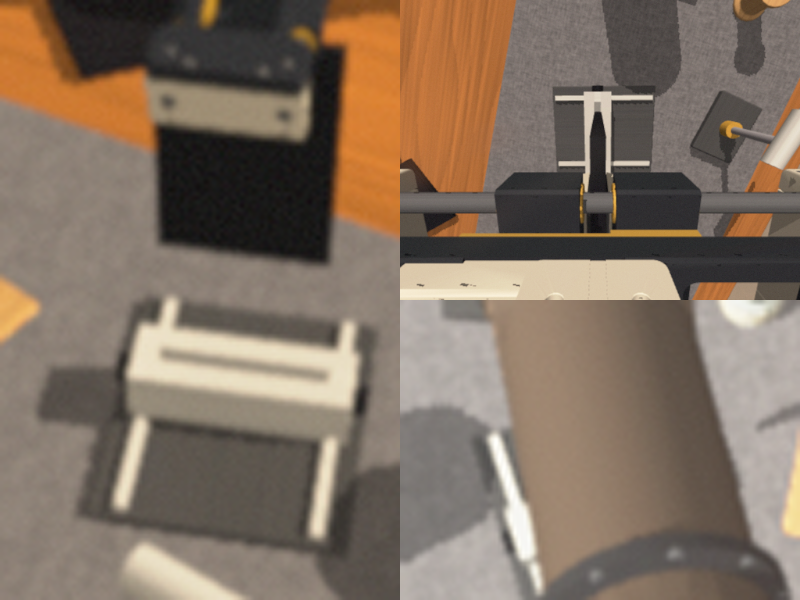

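The plate is held square. Its foot corners in the scene view are at (239.5,190.8) and (282.5,195.8), within 1 px of my model. I lower it to about 35 mm above the bar and look closely with the wrist camera.

```bash
python3 -m handwheel '[[0,0,0.9,-0.04,-0.03,0],[0,0,0.9,-0.04,-0.03,0],[0,0,0.9,0,0,0],[0,0,0.8,0,0,0],[0,0,0,0,0,0],[0,0,0,0,0,0]]'
python3 - <<'E'
from h import *
np.set_printoptions(precision=4,suppress=True)
Rt=tool(16.3,0);plan([.5585,-.051,.13],Rt)
o=observe();p=np.array(o["position"]);R0=rot(o["ee_rot"])
c=get_image("wrist");s=get_image("scene")
for n,k in(("wrist",c),("scene",s)):
    print(n,"foot corners",[[sx,sy,proj(k,p+R0@[sx/1000,sy/1000,.11]).round(1).tolist()] for sx in(-50,50) for sy in (-4,4)])
    print(n,"slot",[[sx,sy,proj(k,np.array([.5585,-.051,.045])+Rt@[sx/1000,sy/1000,0]).round(1).tolist()] for sx in(-54,54) for sy in (-5,5)],"bar end",[proj(k,np.array([.5585,-.051,.045])+Rt@[.07,sy/1000,0]).round(1).tolist() for sy in (-22,22)])
a=cv2.resize(c["image"][80:230,205:305,::-1],(400,600),interpolation=cv2.INTER_CUBIC)
b=cv2.resize(s["image"][150:250,220:300,::-1],(400,500),interpolation=cv2.INTER_CUBIC)
im=np.zeros((600,800,3),np.uint8);im[:,:400]=a;im[:500,400:]=b;cv2.imwrite("pics/near.png",im)
E
```

```text
clock: 11.52
position: [0.5588, -0.0522, 0.1891]
ee_rot: [-1.886, -2.511, 0.002]
force: [-0.2, 0.4, -1.7]
width: 0.084
gripper_force: 20.0
now [ 0.5588 -0.0522  0.1891] clock 11.5167 F [-0.2  0.4 -1.7] w 0.084 gf 19.99911278486252
turn rows(4deg units): [-0.02 -0.   -0.03]  then shift in target tool axes (20mm units): [ 0.06 -0.    2.95]  in present axes: [0.06 0.   2.95]
wrist foot corners [[-50, -4, [249.4, 241.3]], [-50, 4, [257.4, 241.3]], [50, -4, [249.0, 139.9]], [50, 4, [257.8, 139.9]]]
wrist slot [[-54, -5, [249.2, 231.3]], [-54, 5, [258.2, 231.3]], [54, -5, [248.6, 132.6]], [54, 5, [258.4, 132.6]]] bar end [[231.7, 116.5], [275.2, 116.3]]
scene foot corners [[-50, -4, [240.5, 207.7]], [-50, 4, [239.9, 210.2]], [50, -4, [280.8, 213.4]], [50, 4, [280.4, 215.8]]]
scene slot [[-54, -5, [239.7, 216.3]], [-54, 5, [238.9, 219.3]], [54, -5, [282.2, 222.2]], [54, 5, [281.7, 225.3]]] bar end [[289.3, 217.9], [287.2, 231.6]]
```

View pics/near.png

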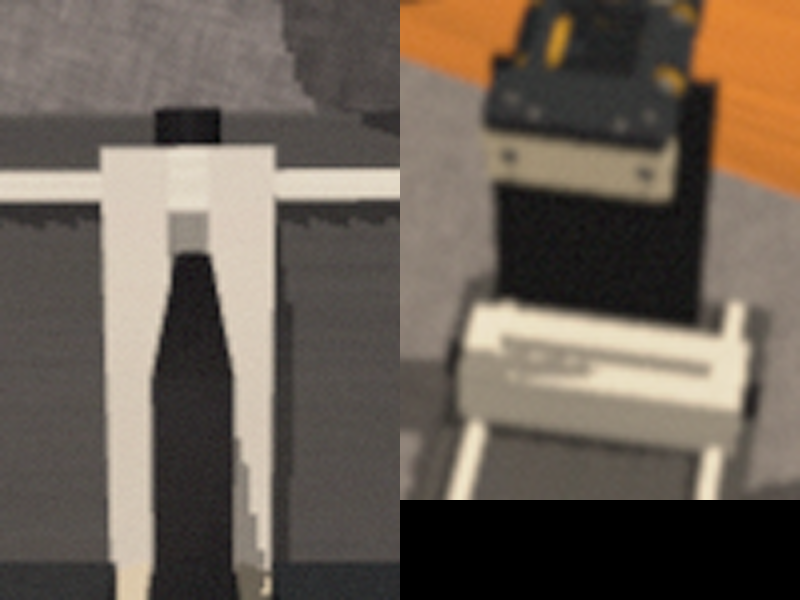

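The wrist view shows the slot centre at column 252.1 with its end at row 133. The plate's foot centre is at 253.0 and ends at row 143, about 3 mm short in tool x. I correct by x +4 mm, y −0.8 mm and a small yaw, then go down slowly.

```bash
python3 -m handwheel '[[0.2,-0.04,0,0,0,-0.13],[0,0,0.7,0,0,0],[0,0,0.5,0,0,0],[0,0,0.3,0,0,0],[0,0,0.3,0,0,0],[0,0,0,0,0,0]]'
python3 -m handwheel '[[0,0,0.2,0,0,0],[0,0,0.2,0,0,0],[0,0,0,0,0,0]]'
```

```text
clock: 12.12
position: [0.5567, -0.0482, 0.1523]
ee_rot: [-1.874, -2.52, 0.002]
force: [-0.3, -0.2, -1.9]
width: 0.091
gripper_force: 20.0
clock: 12.37
position: [0.5571, -0.0482, 0.1448]
ee_rot: [-1.875, -2.52, 0.001]
force: [0.3, -0.2, -2.0]
width: 0.088
gripper_force: 20.0
```

```bash
python3 -m handwheel '[[0,0,0.2,0,0,0],[0,0,0.2,0,0,0],[0,0,0,0,0,0]]'
python3 -m handwheel '[[0,0,0.15,0,0,0],[0,0,0.1,0,0,0],[0,0,0,0,0,0]]'
python3 -m handwheel '[[0,0,0.07,0,0,0],[0,0,0,0,0,0]]'
```

```text
clock: 12.62
position: [0.5571, -0.0481, 0.1367]
ee_rot: [-1.875, -2.52, 0.001]
force: [0.3, -0.6, -1.2]
width: 0.086
gripper_force: 20.0
clock: 12.87
position: [0.5573, -0.0481, 0.132]
ee_rot: [-1.875, -2.521, 0.001]
force: [-0.8, -0.9, -2.3]
width: 0.086
gripper_force: 20.0
clock: 13.03
position: [0.5573, -0.0481, 0.1309]
ee_rot: [-1.875, -2.521, 0.001]
force: [-1.0, -0.5, -2.4]
width: 0.09
gripper_force: 20.0
```

```bash
python3 -m handwheel '[[0,0,0.05,0,0,0],[0,0,0.05,0,0,0],[0,0,0,0,0,0]]'
python3 -m handwheel '[[0,0,0.05,0,0,0],[0,0,0.05,0,0,0],[0,0,0,0,0,0]]'
```

```text
clock: 13.28
position: [0.5577, -0.048, 0.1303]
ee_rot: [1.874, 2.52, -0.0]
force: [-4.6, -0.3, 12.3]
width: 0.083
gripper_force: 20.0
clock: 13.53
position: [0.5584, -0.048, 0.1296]
ee_rot: [1.873, 2.518, 0.001]
force: [-6.9, -1.3, 23.1]
width: 0.093
gripper_force: 20.0
```

```bash
python3 -m handwheel '[[0,0,-0.05,0,0,0],[0,0,-0.04,0,0,0],[0,0,0,0,0,0]]'
python3 -m handwheel '[[0,0,0,0,0,0],[0,0,0,0,0,0],[0,0,0,0,0,0],[0,0,0,0,0,0],[0,0,0,0,0,0],[0,0,0,0,0,0],[0,0,0,0,0,0],[0,0,0,0,0,0]]' 0.6
python3 - <<'E'
from h import *
np.set_printoptions(precision=4,suppress=True)
Rt=tool(16.9,0);plan([.5573,-.0481,.131],Rt)
Xs=[[sx,z,np.array([.5573,-.0481,0])+Rt@[sx/1000,0,0]+[0,0,z/1000]] for sx in(-50,50) for z in(20,100,180)]
s=get_image("scene");c=get_image("wrist")
for sx,z,X in Xs: print(sx,z,proj(s,X).round(1),proj(c,X).round(1))
a=cv2.resize(s["image"][130:255,220:300,::-1],(384,600),interpolation=cv2.INTER_CUBIC)
b=cv2.resize(c["image"][80:230,205:305,::-1],(400,600),interpolation=cv2.INTER_CUBIC)
cv2.imwrite("pics/rel.png",np.hstack([a,b]))
E
```

```text
clock: 13.78
position: [0.5577, -0.0482, 0.1297]
ee_rot: [1.874, 2.52, -0.0]
force: [-3.9, -1.5, 9.0]
width: 0.086
gripper_force: 20.0
clock: 14.45
position: [0.5574, -0.048, 0.1288]
ee_rot: [1.875, 2.521, -0.0]
force: [0.6, 0.7, -0.4]
width: 0.585
gripper_force: 0.0
now [ 0.5574 -0.048   0.1288] clock 14.45 F [ 0.6  0.7 -0.4] w 0.585 gf 0.0
turn rows(4deg units): [-0.    0.   -0.04]  then shift in target tool axes (20mm units): [-0.   -0.01 -0.11]  in present axes: [-0.   -0.01 -0.11]
-50 20 [242.2 224.5] [253.5 241.8]
-50 100 [241.8 203.6] [253.6 286.4]
-50 180 [241.3 180.2] [254. 383.]
50 20 [281.  229.7] [253.1 140. ]
50 100 [282.9 208.9] [253.2 148.3]
50 180 [285.1 185.6] [253.2 168.5]
```

View pics/rel.png

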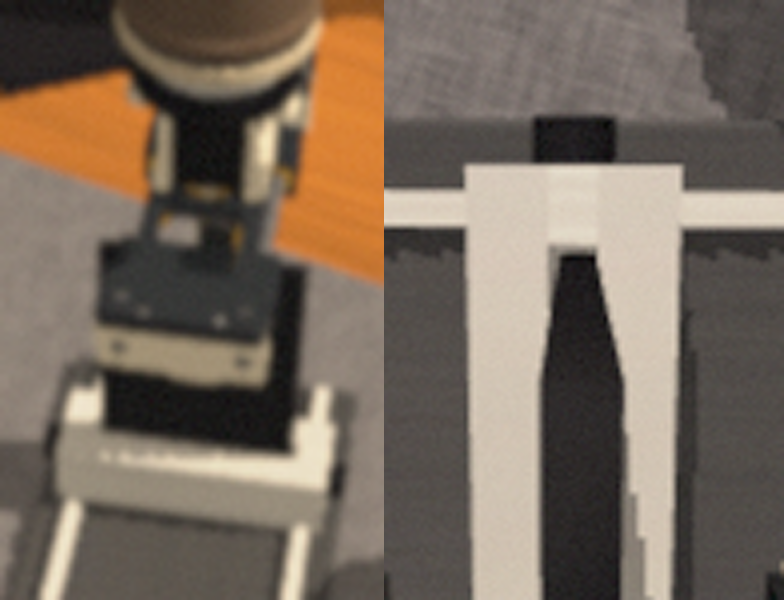

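The plate stands in the slot, released: the scene crop shows it behind the bar's front wall, and the wrist crop shows it between the slot walls. I lift straight clear, close the fingers and go over to the panel.

```bash
python3 -m handwheel '[[0,0,-0.3,0,0,0],[0,0,-0.8,0,0,0],[0,0,-1,0,0,0],[0,0,-1,0,0,0],[0,0,-1,0,0,0],[0,0,-1,0,0,0],[0,0,-1,0,0,0],[0,0,0,0,0,0]]'
python3 - <<'E'
from h import *
plan([.57,.29,.249],tool(16.9,0))
E
```

```text
clock: 15.22
position: [0.5593, -0.0476, 0.2554]
ee_rot: [1.871, 2.517, 0.005]
force: [0.9, 0.4, 0.7]
width: 0.602
gripper_force: 0.0
now [ 0.5593 -0.0476  0.2554] clock 15.2167 F [0.9 0.4 0.7] w 0.602 gf 0.0
turn rows(4deg units): [ 0.08  0.03 -0.04]  then shift in target tool axes (20mm units): [16.    5.42  0.32]  in present axes: [16.01  5.37  0.31]
```

```bash
python3 -m handwheel '[[1,0.33,0,0,0,0],[1,0.33,0,0,0,0],[1,0.33,0,0,0,0],[1,0.33,0,0,0,0],[1,0.33,0,0,0,0],[1,0.33,0,0,0,0],[1,0.33,0,0,0,0],[1,0.33,0,0,0,0]]' 0 10
python3 -m handwheel '[[1,0.33,0,0,0,0],[1,0.33,0,0,0,0],[1,0.33,0,0,0,0],[1,0.33,0,0,0,0],[1,0.33,0,0,0,0],[1,0.33,0,0,0,0],[1,0.33,0,0,0,0],[1,0.33,0,0,0,0]]'
python3 -m handwheel '[[0,0,0,0,0,0],[0,0,0,0,0,0],[0,0,0,0,0,0],[0,0,0,0,0,0]]'
python3 - <<'E'
from h import *
np.set_printoptions(precision=4,suppress=True)
Rt=tool(16.9,0);plan([.57,.29,.249],Rt)
c=get_image("wrist");t=get_image("top");s=get_image("scene")
for n,k in(("wrist",c),("scene",s),("top",t)):
  for l in("key_big_top","key_small_top"):
    for r in place_of(l,n)[:2]:
        q=np.array(r["point"])*[512,384];print(l,n,round(r["score"],2),q.round(1),at_z(k,*q,.038))
g=c["image"].min(axis=2);m=(g>175).astype(np.uint8)
_,_,st,ce=cv2.connectedComponentsWithStats(m)
for q,S in zip(ce[1:],st[1:]):
    if 80<S[4]<5000: print("blob",S,at_z(c,*q,.038))
s["image"];a=cv2.resize(s["image"][150:350,200:470,::-1],(399,296),interpolation=cv2.INTER_CUBIC)
im=np.zeros((600,800,3),np.uint8);im[:300,:400]=cv2.resize(c["image"][:,:,::-1],(400,300));im[300:596,:399]=a
im[:300,400:]=cv2.resize(t["image"][110:230,100:260,::-1],(400,300),interpolation=cv2.INTER_CUBIC);cv2.imwrite("pics/panel.png",im)
E
```

```text
clock: 15.88
position: [0.5617, 0.1214, 0.2508]
ee_rot: [1.875, 2.521, -0.001]
force: [0.3, -0.3, 0.1]
width: 0.07
gripper_force: 0.0
clock: 16.55
position: [0.5663, 0.2897, 0.2507]
ee_rot: [1.875, 2.521, -0.001]
force: [-0.5, -0.8, -0.6]
width: 0.004
gripper_force: 0.0
clock: 16.88
position: [0.5668, 0.2874, 0.2506]
ee_rot: [1.876, 2.519, -0.002]
force: [-0.1, 0.5, -0.1]
width: 0.008
gripper_force: 0.0
now [0.5668 0.2874 0.2506] clock 16.8833 F [-0.1  0.5 -0.1] w 0.008 gf 0.0
turn rows(4deg units): [-0.01  0.02 -0.07]  then shift in target tool axes (20mm units): [0.08 0.19 0.08]  in present axes: [0.08 0.19 0.08]
key_big_top wrist 0.95 [280.4 134.2] [0.5851 0.3452 0.038 ]
key_small_top wrist 0.58 [268.6 195.8] [0.5948 0.2644 0.038 ]
key_big_top scene 0.52 [417.2 291.3] [0.5796 0.3432 0.038 ]
key_big_top scene 0.49 [343.4 339.1] [0.7571 0.2306 0.038 ]
key_small_top scene 0.57 [381.1 276.6] [0.5782 0.2618 0.038 ]
blob [265 118  31  31 766] [0.5838 0.3464 0.038 ]
blob [260 188  13  15 158] [0.591  0.2646 0.038 ]
blob [   0  369  152   15 1743] [ 0.3843 -0.1055  0.038 ]
```

View pics/panel.png

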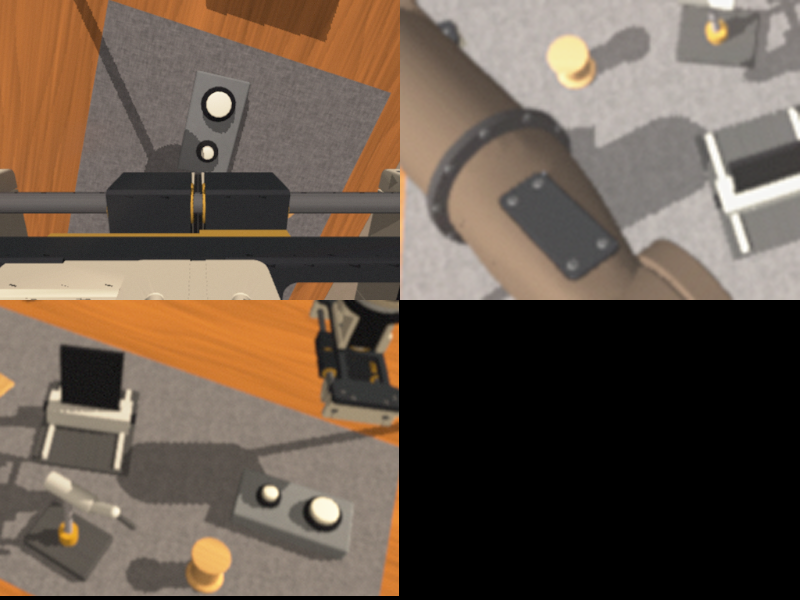

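The wrist and top blobs agree on key tops about 50 mm up, with the big key near (0.583, 0.347) and the small key near (0.590, 0.2675), which are 80 mm apart. The plate still stands. I move over the big key.

```bash
python3 - <<'E'
from h import *
plan([.583,.347,.07],tool(16.9,0))
E
```

```text
now [0.5665 0.2886 0.2508] clock 17.3333 F [-0.2  0.3 -0.2] w 0.009 gf 0.0
turn rows(4deg units): [-0.    0.   -0.05]  then shift in target tool axes (20mm units): [2.55 1.64 9.04]  in present axes: [2.56 1.63 9.04]
```

```bash
python3 -m handwheel '[[0.85,0.54,0,0,0,0],[0.85,0.54,0,0,0,0],[0.85,0.54,0,0,0,0],[0,0,1,0,0,0],[0,0,1,0,0,0],[0,0,1,0,0,0],[0,0,1,0,0,0],[0,0,1,0,0,0]]'
python3 -m handwheel '[[0,0,1,0,0,0],[0,0,1,0,0,0],[0,0,1,0,0,0],[0,0,0.7,0,0,0],[0,0,0.3,0,0,0],[0,0,0,0,0,0],[0,0,0,0,0,0]]'
python3 -m handwheel '[[0,0,0.2,0,0,0],[0,0,0.2,0,0,0],[0,0,0.2,0,0,0],[0,0,0,0,0,0]]'
```

```text
clock: 18.0
position: [0.5828, 0.347, 0.1497]
ee_rot: [1.875, 2.521, -0.0]
force: [-0.5, 0.0, -0.3]
width: 0.005
gripper_force: 0.0
clock: 18.58
position: [0.583, 0.3472, 0.0712]
ee_rot: [1.875, 2.521, 0.0]
force: [-0.4, 0.6, 0.8]
width: 0.003
gripper_force: 0.0
clock: 18.92
position: [0.5826, 0.3466, 0.0581]
ee_rot: [1.875, 2.521, -0.001]
force: [-0.0, 0.2, 0.0]
width: 0.004
gripper_force: 0.0
```

```bash
for i in 1; do python3 -m handwheel '[[0,0,0.15,0,0,0],[0,0,0.15,0,0,0],[0,0,0,0,0,0]]'; done
python3 -m handwheel '[[0,0,0.1,0,0,0],[0,0,0.1,0,0,0],[0,0,0,0,0,0]]'
python3 -m handwheel '[[0,0,0.1,0,0,0],[0,0,0,0,0,0]]'
```

```text
clock: 19.17
position: [0.5828, 0.3469, 0.0523]
ee_rot: [1.875, 2.521, -0.001]
force: [-0.1, -0.6, 1.9]
width: 0.006
gripper_force: 0.7
clock: 19.42
position: [0.5829, 0.347, 0.0486]
ee_rot: [1.875, 2.521, -0.0]
force: [-0.4, -0.3, 3.8]
width: 0.009
gripper_force: 1.8
clock: 19.58
position: [0.5829, 0.347, 0.0467]
ee_rot: [1.875, 2.521, 0.0]
force: [-0.3, -0.3, 4.1]
width: 0.004
gripper_force: 2.3
```

```bash
python3 -m handwheel '[[0,0,0.05,0,0,0],[0,0,0.05,0,0,0],[0,0,0,0,0,0]]'
python3 -m handwheel '[[0,0,0.05,0,0,0],[0,0,0,0,0,0]]'
```

```text
clock: 19.83
position: [0.583, 0.3471, 0.0462]
ee_rot: [1.874, 2.52, 0.0]
force: [-4.2, -2.5, 15.6]
width: 0.006
gripper_force: 7.4
clock: 20.0
position: [0.5831, 0.3471, 0.0461]
ee_rot: [1.874, 2.52, 0.001]
force: [-6.4, -6.2, 21.9]
width: 0.006
gripper_force: 10.9
```

The big key is at its hard stop, about 6 mm after first contact. I go up and over to the small key.

```bash
python3 -m handwheel '[[0,0,-0.3,0,0,0],[0,0,-0.6,0,0,0],[0,0,-1,0,0,0],[0,0,0,0,0,0],[0,0,0,0,0,0]]'
python3 - <<'E'
from h import *
plan([.590,.2675,.062],tool(16.9,0))
E
```

```text
clock: 20.42
position: [0.5834, 0.3475, 0.083]
ee_rot: [1.874, 2.52, 0.003]
force: [-0.9, 0.2, -0.5]
width: 0.002
gripper_force: 0.0
now [0.5834 0.3475 0.083 ] clock 20.4167 F [-0.9  0.2 -0.5] w 0.002 gf 0.0
turn rows(4deg units): [ 0.03 -0.01 -0.05]  then shift in target tool axes (20mm units): [-3.92 -0.85  1.05]  in present axes: [-3.92 -0.84  1.04]
```

```bash
python3 -m handwheel '[[-0.98,-0.21,0,0,0,0],[-0.98,-0.21,0,0,0,0],[-0.98,-0.21,0,0,0,0],[-0.98,-0.21,0,0,0,0],[0,0,0.7,0,0,0],[0,0,0.4,0,0,0],[0,0,0,0,0,0],[0,0,0,0,0,0]]'
python3 -m handwheel '[[0,0,0.2,0,0,0],[0,0,0.2,0,0,0],[0,0,0,0,0,0]]'
python3 -m handwheel '[[0,0,0.15,0,0,0],[0,0,0.15,0,0,0],[0,0,0,0,0,0]]'
```

```text
clock: 21.08
position: [0.5881, 0.268, 0.0587]
ee_rot: [-1.872, -2.521, 0.003]
force: [0.2, 0.2, 0.1]
width: 0.007
gripper_force: 0.0
clock: 21.33
position: [0.5891, 0.268, 0.0513]
ee_rot: [-1.873, -2.521, -0.0]
force: [-0.3, 0.4, 2.7]
width: 0.001
gripper_force: 1.0
clock: 21.58
position: [0.5892, 0.268, 0.0464]
ee_rot: [1.874, 2.521, 0.001]
force: [-1.7, 1.5, 6.1]
width: 0.006
gripper_force: 2.5
```

```bash
python3 -m handwheel '[[0,0,0.06,0,0,0],[0,0,0.05,0,0,0],[0,0,0,0,0,0]]'
python3 -m handwheel '[[0,0,-0.3,0,0,0],[0,0,-0.6,0,0,0],[0,0,-1,0,0,0],[0,0,-1,0,0,0],[0,0,-1,0,0,0],[0,0,-1,0,0,0],[0,0,0,0,0,0],[0,0,0,0,0,0]]'
python3 - <<'E'
from h import *
s=get_image("scene"); save(s,"end.png",(200,120,500,350),2)
E
```

```text
clock: 21.83
position: [0.5894, 0.2681, 0.046]
ee_rot: [1.874, 2.521, 0.002]
force: [-7.7, -1.4, 22.9]
width: 0.006
gripper_force: 11.5
clock: 22.5
position: [0.59, 0.2671, 0.1429]
ee_rot: [1.874, 2.519, 0.002]
force: [1.1, 0.2, -0.9]
width: 0.004
gripper_force: 0.0
```

View pics/end.png

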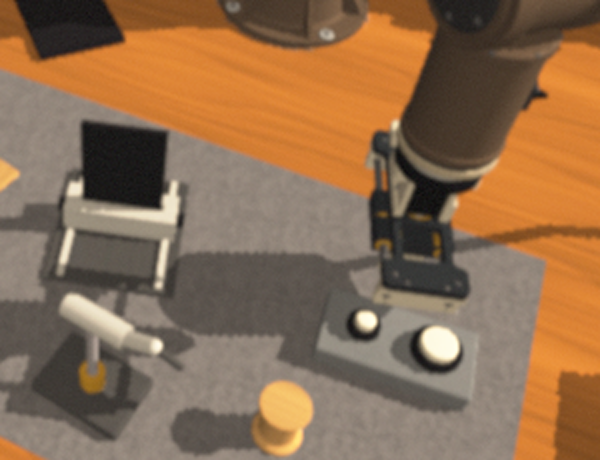

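The plate stands in the slot, both keys are up, the vise and spool are where they were, and the arm is clear. I hand the job in.

```bash
python3 -c "
from cell import sign_off
print(sign_off())"
```

```text
the job is handed in; nothing more can be done
None
```

The plate stands released on the slot's floor, the big key and then the small key were each pressed to their hard stop and are up again, and I handed the job in at about 23 s on the clock; the hand-in returned no verdict.

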